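# Push the work lamp down the lane of its charging dock

## Task

The pocket work lamp stands crooked in front of its new charging dock: with the fingertips, square it up and push it along the bench, nose first, down the lane between the two aluminium guide rails until its nose is fully home and square against the contact block. The rails have only just been glued down, so neither the lamp nor the robot may touch them. Do not pick up, lift or tip the lamp, and leave the loose parts beside the dock where they are.

Things in the scene. Friction and masses are not known exactly. Their poses are not given: they have to be found in the camera images.
- work_lamp: loose dark box-shaped pocket lamp, a red bumper along each long side, a small red switch on top near its back, 0.13 to 0.27 kg. Origin on its underside, +x to its nose, z up. Body x -47 (flat back face) to +51 mm (flat nose face), 56 mm wide, 30 mm high; bumpers x -32 to +48, outsides at y -36 and +36 (72 mm over all), 34 mm high. Starts nose to the dock, 25 to 65 mm before the lane, up to 16 mm off centre and 0.25 rad askew
- lamp_nose (a point): middle of the lamp's nose face (51 mm ahead of the lamp's origin, 15 mm up)
- dock: fixed charging dock: a black contact block, 116 mm wide, 36 mm high, with two small brass contacts, closing the far end of a lane between two low rails. Origin on the bench, on the lane's centre line, at the block's flat front face; +x points down the lane into the block, z up. The lane's floor is the bench; its mouth is at x = -170 mm. The lamp is home with its nose at x = 0. The block may be touched
- rail_left: aluminium guide rail on the dock's +y side, fixed, 164 mm long, 12 mm wide, 12 mm high (lower than the lamp, so fingers may pass above it). Origin at the centre of its underside, x along the lane: it lies at dock x -170 to -6 mm, y +46 to +58 mm. Not to be touched
- rail_right: the same rail on the other side: dock x -170 to -6 mm, y -58 to -46 mm. The lane between the rails is 92 mm wide, leaving 10 mm on either side of a centred lamp. Not to be touched
- capacitor: blue capacitor can standing loose outside the rail on the dock's +y side, 35 mm across, 60 mm high, origin at its underside. Leave it alone
- inductor: copper ring inductor lying loose outside the rail on the dock's -y side, 53 mm across, 18 mm high, origin at its underside. Leave it alone
- terminal: blue terminal block lying loose outside the rail on the dock's -y side, 14 x 36 x 19 mm, origin at its underside. Leave it alone
There are look-alikes about, which are no part of the job. What is shaped like the work_lamp but blue is not meant.

How it is judged:
On the way:
1. the lamp's nose has entered the lane between the rails (x of lamp_nose in the frame of dock between -0.15 and -0.02 m and y of lamp_nose in the frame of dock between -0.012 and 0.012 m), for 0.1 s.
At the end, for the whole second after the job is handed in: the lamp lies flat and still in the lane, its nose within 5 mm of the contact block, within 10 mm of the centre line and square to within 0.08 rad (x of lamp_nose in the frame of dock above -0.005 m and y of lamp_nose in the frame of dock between -0.01 and 0.01 m and angle between the x axis of work_lamp and the x axis of dock, either way round below 0.08 rad and height (world z) of work_lamp below 0.004 m and angle between work_lamp's own z axis and vertical below 0.05 rad and linear speed of work_lamp below 0.01 m/s); the robot touches nothing.
It fails at once if something touched a guide rail (contact force between any of rail_left, rail_right and anything else above 0.2 N).
It fails at once if the lamp was lifted off the bench (height (world z) of work_lamp above 0.01 m).
It fails at once if the lamp was tipped (angle between work_lamp's own z axis and vertical above 0.2 rad).
It fails at once if a loose part beside the dock was moved by more than 20 mm (distance of any of capacitor, inductor, terminal from where it was at the start of the episode above 0.02 m).
It also fails if it takes over 61 s, if anything falls off the work surface, if the arm or the gripper's body presses on something with over 40 N, if the wrist force passes 120 N, or if a joint passes its speed limit or range.

## Robot

A 6-joint arm with a two-finger parallel gripper is mounted at the origin on a cart in front of the work surface, level with it; the furniture and walls round the work are solid. World frame = base frame: x ahead of the robot, y to its left, z up, the work surface at z = 0. Lengths are in m, angles in rad, forces in N, time in s.
With the tool pointing down it reaches from about 0.3 to 0.875 m from the base axis. Payload 6.4 kg.
Tool frame: the origin (TCP) lies at the very end of the fingers, on their centre line; the grasp point (between the pads) lies 19 mm behind it; z points along the fingers, y is the line along which they close (so a half turn about z gives the same grasp; the last joint's range is limited). The gripper opens to 85 mm and grips with 20 to 120 N. Pads are 22 mm wide; open, the fingers measure 114 mm over their backs; the gripper's body (76 mm by 85 mm) begins 54 mm behind the grasp point. The pads swing forward as they close: fully open they stand 13 mm farther back than shut.
Start: joints at [-1.485, 0.181, 1.607, -0, 1.354, -0.206], TCP at [0.165, -0.551, 0.231] pointing down, gripper open.
Joint ranges: [-2.99, 2.99], [-0.89, 2.07], [0.3, 2.58], [-1.14, 4.28], [0, 2.63], [-3.12, 3.12]. Speed limits (rad/s): [2.57, 2.57, 3.01, 3.14, 3.14, 3.14].

## Interface

Orientations are given as a unit quaternion [w, x, y, z].
In Python, from bench import ctrl, camera, calibration, order, outline_of gives the robot as it stands.
- The arm moves only by the tool move_arm, never from a script. Its argument "series" is a list that holds one entry, the list of rows, each a list of 5 numbers: the opening, from 0 (shut) to 1 (fully open), then the shift along the tool's x, y, z in mm, then the turn about the tool's z in rad. A call has exactly 10 rows; each row is the pose to reach, as a shift and turn from the pose commanded when the call began, along the tool's axes at that moment; what a row does not reach only later rows make up. A row lasts 1/12 s, in which the tool goes at most 41.7 mm and 7.16 degrees, less where a joint would pass 70% of its speed; a pose out of reach is approached as far as the arm can. A call with a gripper value outside its range is refused whole. The fingers move at their own pace and stop on an object; the grip force is fixed at half the most. Time passes only in rows, so rows that repeat a pose let the fingers close, or fill a call up. It gives the time, the measured TCP pose, the force, the opening and the grip force at its end, in the units of the state.
- ctrl.get_obs(): the state, without advancing time (a new reading comes with each control period).
- camera(name): name is "scene" or "side" or "wrist"; returns (picture, depth): 384x512x3 uint8, blue, green, red; 384x512 float32, m along the optical axis (not along the pixel's ray), 0 where there is no reading.
- calibration(name): a dict with "intrinsics" (3x3 intrinsics, pixels), "rvec" (rotation vector, rad) and "tvec" (3), from world to camera coordinates, as OpenCV has them. Camera axes: x right, y down, z forward; pixel columns grow to the right and rows downward; lengths in m; the calibration is good to about 2 mm. A picture is of the moment at which its call begins: read the wrist's pose just before it. calibration takes no time and is no camera call; for the wrist camera it gives the pose at the moment of the call.
- order.hand_in(): hands the job in; it is judged then, once.
Trained networks look in the newest picture that a camera, given by its name, has taken for a name from the list of things; names that differ only in an ending like _2 or _b are one class to them, and where a whole thing is asked for, a point or a joint stands for the part that bears it (a point fixed in the world has none). Each returns a list of dicts, best first, with "conf" (0 to 1); they miss things now and then, are a little off and sometimes report something else, mostly with a low value. They report only what shows in the picture. A call takes as long as a camera call. They do not tell look-alikes from the thing itself.
- outline_of(target, camera): "region" (384x512 bool, what is visible of it) and "bbox" ([centre column, centre row, width, height] in pixels, round what is visible of it).
The state is a dict: "time_s": time; "q": joint angles; "dq": joint speeds; "joint_efforts": joint torques, N m; "eef_pos": TCP position; "eef_rot": TCP orientation; "wrist_force": force on the tool from outside, world axes, zero at the start; "torque": the same for the moment, N m; "opening": opening from 0.0 (shut) to 1.0 (fully open); "grasp_force": force on a finger pad.
Only numpy, scipy, OpenCV 4.12 (cv2) and the standard library are available. Lean on these libraries where they do the work, as an engineer would, in place of code of your own. Each camera call takes 0.05 s, during which the arm holds its last target. There are 200 camera calls.

## Working session

There is one attempt and no reset: what is moved stays moved. The work goes in short steps, Python scripts to look and compute and a tool call to move; the robot and the scene stay as the last step left them, time stands still between calls to the robot, and variables do not carry over. Pictures are saved under pics/ and viewed, at most 10 in all, crops included, and the job is handed in when it is done.

Besides the shell and the picture viewer there is one more tool, called after "Request:" by a JSON object that holds its "api" and its "payload". move_arm: Moves the arm, as the interface text tells. Its arguments: {"type":"object","properties":{"series":{"type":"array","items":{"type":"array","items":{"type":"array","items":{"type":"number"}}}}},"required":["series"]}

```bash
ls; mkdir -p pics; cat > h.py <<'E'
import numpy as np, cv2
from bench import ctrl, camera, calibration, order, outline_of
def cal(n):
    c=calibration(n); R=cv2.Rodrigues(np.array(c["rvec"],float))[0]
    return np.array(c["intrinsics"],float),R,np.array(c["tvec"],float).ravel()
def cloud(n,depth,c=None):
    K,R,t=c or cal(n); v,u=np.mgrid[0:384,0:512]
    P=np.stack([(u-K[0,2])/K[0,0]*depth,(v-K[1,2])/K[1,1]*depth,depth],-1)
    W=(P-t)@R; W[depth<=0]=np.nan; return W
E
python3 - <<'E'
from h import *
ims=[]
for n in("scene","side"):
    p,d=camera(n); cv2.imwrite(f"pics/{n}0.png",p); W=cloud(n,d); np.save(n+"0.npy",W)
    for t in("work_lamp","dock","rail_left","capacitor","inductor","terminal"):
        for o in outline_of(t,n)[:4]:
            m=o["region"]; print(n,t,round(o["conf"],2),np.round(o["bbox"]),np.round(np.nanmedian(W[m],0),3))
s=ctrl.get_obs(); print(s["time_s"],s["eef_pos"],s["eef_rot"],s["opening"])
E
```

```text
pics
scene work_lamp 0.96 [255. 232.  46.  45.] [0.486 0.069 0.032]
scene work_lamp 0.79 [222. 303.  45.  55.] [0.394 0.225 0.033]
scene work_lamp 0.46 [323. 211.  37.  28.] [ 0.445 -0.105  0.014]
scene dock 0.87 [311. 192.  79.  71.] [ 0.516 -0.169  0.015]
scene rail_left 0.83 [294. 183.  47.  37.] [ 0.55  -0.122  0.013]
scene inductor 0.66 [346. 225.  19.  16.] [ 0.376 -0.105  0.019]
scene inductor 0.17 [312. 193.  79.  73.] [ 0.522 -0.172  0.015]
side work_lamp 0.88 [252. 195.  36.  37.] [0.492 0.033 0.03 ]
side work_lamp 0.79 [211. 158.  46.  24.] [0.404 0.199 0.029]
side work_lamp 0.61 [265. 266.  83.  87.] [ 0.504 -0.236  0.012]
side dock 0.91 [266. 266.  80.  91.] [ 0.503 -0.236  0.012]
side rail_left 0.83 [288. 246.  16.  49.] [ 0.551 -0.129  0.012]
side rail_left 0.56 [264. 265.  81.  90.] [ 0.503 -0.236  0.013]
side rail_left 0.53 [340. 244.  30.  39.] [ 0.64  -0.143  0.035]
side capacitor 0.81 [343. 240.  25.  29.] [ 0.64  -0.144  0.036]
side inductor 0.95 [191. 249.  29.  24.] [ 0.377 -0.126  0.017]
side terminal 0.87 [188. 279.  20.  13.] [ 0.376 -0.199  0.013]
0.7 [ 0.16541218 -0.55070268  0.23129681] [ 6.71492594e-06  9.89375038e-01  1.45385812e-01 -1.58650384e-05] 1.0007844041514844
```

```bash
python3 - <<'E'
import cv2,numpy as np
a=cv2.imread("pics/scene0.png")[150:345,170:400]; b=cv2.imread("pics/side0.png")[130:330,150:400]
a=cv2.resize(a,None,fx=3,fy=3,interpolation=2)[:, :]; cv2.imwrite("pics/sc.png",a)
b=cv2.resize(b,None,fx=2.9,fy=2.9,interpolation=2); cv2.imwrite("pics/si.png",b)
E
```

```text
(no output)
```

View pics/sc.png

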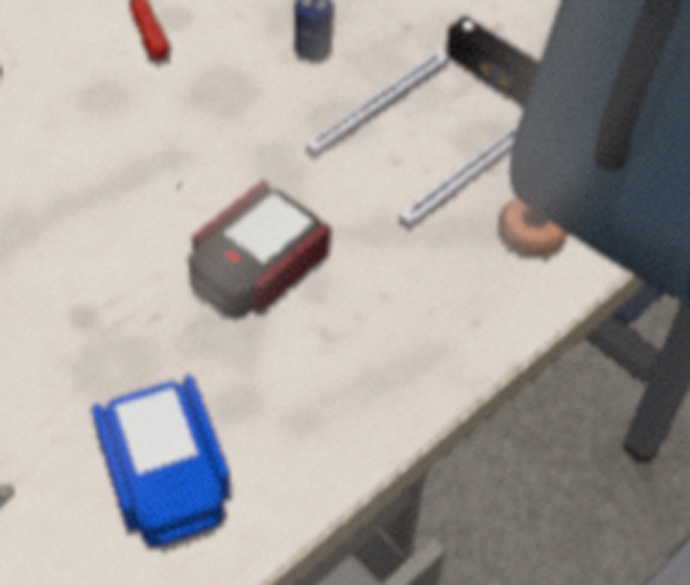

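View pics/si.png

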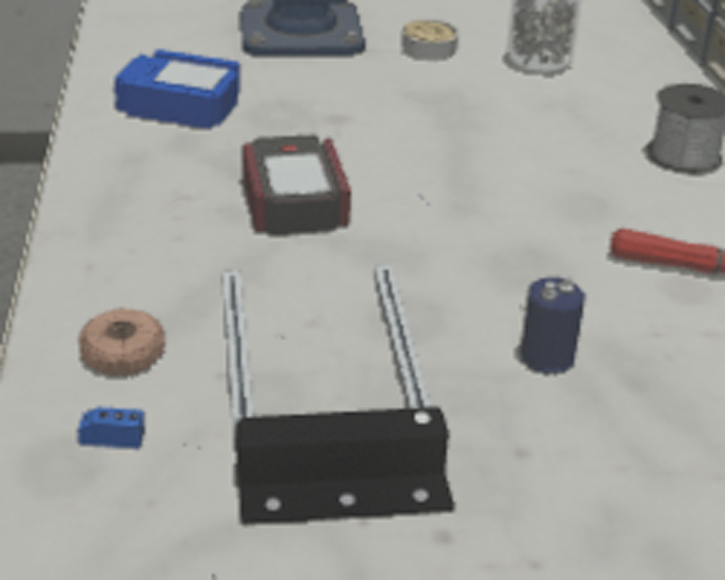

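The scene picture shows two lamp-shaped boxes: a dark one with red bumpers and a red switch at full-image pixel (255,232), and an all-blue one at (222,303). The dark one is work_lamp because it matches the description. In the enlarged crops above it sits at about (260,250) in the scene and (297,185) in the side view, facing the rails. The blue one is the look-alike. Next I'll fit the poses of the lamp and dock.

```bash
cat >> h.py <<'E'
def rect(P):
    (c,s,a)=cv2.minAreaRect((P[:,:2]*1000).astype(np.float32)); b=cv2.boxPoints((c,s,a)); 
    e=b[1]-b[0]; f=b[2]-b[1]; l=e if np.hypot(*e)>np.hypot(*f) else f
    return np.round(c,1),np.round(sorted(s),1),np.degrees(np.arctan2(l[1],l[0]))
E
python3 - <<'E'
from h import *
for n in("side","scene"):
    W=np.load(n+"0.npy"); im=cv2.imread(f"pics/{n}0.png"); X,Y,Z=W[...,0],W[...,1],W[...,2]
    box=(X>.40)&(X<.62)&(Y<-.02)&(Y>-.36)
    m=(box&(Z>.007)&(Z<.02)).astype(np.uint8)
    k,l,st,_=cv2.connectedComponentsWithStats(m)
    for i in range(1,k):
        if st[i,4]>40: print(n,"low",st[i],*rect(W[l==i]))
    m=(box&(Z>.029)&(Z<.045)).astype(np.uint8); k,l,st,_=cv2.connectedComponentsWithStats(m)
    for i in range(1,k):
        if st[i,4]>40: print(n,"high",st[i],*rect(W[l==i]), np.median(W[l==i],0))
    b=(X>.40)&(X<.60)&(Y>-.03)&(Y<.14)
    for lo in(.012,.022):
        m=(b&(Z>lo)).astype(np.uint8); k,l,st,_=cv2.connectedComponentsWithStats(m)
        for i in range(1,k):
            if st[i,4]>60: print(n,"lamp",lo,st[i],*rect(W[l==i]))
    print("bench z",np.nanmedian(Z[(X>.4)&(X<.6)&(Y>0)&(Y<.03)]))
E
```

```text
side low [279 221  19  50 340] [ 551.5 -116.1] [ 12.1 142.8] -87.80544
side low [227 224  10  57 339] [ 448.  -124.6] [ 12.1 155.8] -87.91135
side low [231 287  73  11 444] [ 504. -238.] [ 10.9 115.7] 0.98031896
side low [351 348  10  10  61] [ 614.5 -352.8] [10.6 14.2] -89.64839
side low [255 355  11   7  47] [ 483.2 -355. ] [ 9.7 13.3] -3.3194273
side high [231 270  74  17 917] [ 503.8 -225.4] [ 27.  115.7] 1.9122837 [ 0.50261951 -0.22988373  0.03541241]
side lamp 0.012 [233 177  38  31 973] [493.1  61.4] [ 71.3 100. ] -83.927925
side lamp 0.022 [233 177  38  27 826] [493.1  61.9] [71.2 99.2] -83.86008
bench z 0.0012231607469535874
scene low [272 164  74  37 408] [ 545.7 -144.3] [ 84.1 191.9] 66.41876
scene low [303 191  40  35 269] [ 448.5 -115.7] [ 13.5 139.9] -87.54936
scene high [319 155  31  23 283] [ 514.6 -224.9] [26.5 95.3] 0.9047503 [ 0.51429067 -0.2200538   0.03781128]
scene lamp 0.012 [ 233  210   48   43 1311] [493.6  64.8] [ 72.5 101.4] -84.02249
scene lamp 0.022 [ 233  210   48   41 1177] [493.7  63.1] [72.4 98.2] -84.76326
bench z 0.0025714248386441464
```

Request:
{"api": "move_arm", "payload": {"series": [[[0.3,25,-29,0,-0.065],[0.3,51,-58,0,-0.13],[0.3,77,-87,0,-0.2],[0.3,102,-116,0,-0.26],[0.3,128,-145,0,-0.33],[0.3,154,-174,0,-0.395],[0.3,180,-203,0,-0.46],[0.3,205,-232,0,-0.53],[0.3,231,-261,0,-0.59],[0.3,256,-290,0,-0.658]]]}}

```text
time_s: 1.53
eef_pos: [0.3276, -0.1977, 0.2316]
eef_rot: [0.001, 0.889, 0.458, 0.0]
wrist_force: [1.0, -0.4, 0.8]
opening: 0.3
grasp_force: 0.0
```

```bash
cat >> h.py <<'E'
TH=np.radians(-87.9); D=np.array([np.cos(TH),np.sin(TH)]); L=np.array([-D[1],D[0]]); ALONG0,LAT0=232.,495.
def dock(P): P=np.asarray(P)[...,:2]*1000; return np.stack([P@D-ALONG0,P@L-LAT0],-1)
def togo(x,y,z,yaw=None):
    "tool shift (mm) and turn (rad) to reach dock (x,y) mm, tip z mm, tool x pointing away from block"
    from scipy.spatial.transform import Rotation as Ro
    s=ctrl.get_obs(); q=s["eef_rot"]; R=Ro.from_quat([q[1],q[2],q[3],q[0]]).as_matrix()
    p=(x+ALONG0)*D+(y+LAT0)*L; d=np.r_[p,z]-np.array(s["eef_pos"])*1000
    yaw0=np.arctan2(R[1,0],R[0,0]); t=-((TH+np.pi if yaw is None else yaw)-yaw0); t=(t+np.pi)%(2*np.pi)-np.pi
    print("t",round(s["time_s"],2),"dock",np.round(dock(s["eef_pos"]),1),"z",round(s["eef_pos"][2]*1000,1),"open",round(s["opening"],2),"F",np.round(s["wrist_force"],1))
    print("shift",np.round(R.T@d,1),"turn",round(t,3), "tilt",np.round(R[2],3))
E
python3 - <<'E'
from h import *
togo(-368,0,200)
W=np.load("scene0.npy"); X,Y,Z=np.moveaxis(W,-1,0)
m=(X>.3)&(X<.5)&(Y>.14)&(Y<.3)&(Z>.015); print("blue",rect(W[m]), "dock coords lat max",dock(W[m]).max(0),dock(W[m]).min(0))
E
```

```text
t 1.53 dock [ -22.5 -174.9] z 231.6 open 0.3 F [ 1.  -0.4  0.8]
shift [380.5 -71.9  31.5] turn -0.655 tilt [-0.     0.001 -1.   ]
blue (array([399.8, 220.7]), array([ 71.2, 101.2]), np.float32(-20.955252)) dock coords lat max [-389.04678907  -31.51134567] [-482.00981644 -139.84054681]
```

Request:
{"api": "move_arm", "payload": {"series": [[[0.3,38,-7,3,-0.065],[0.3,76,-14,6,-0.13],[0.3,114,-22,9,-0.2],[0.3,152,-29,12,-0.26],[0.3,190,-36,15,-0.33],[0.3,228,-43,18,-0.395],[0.3,266,-50,21,-0.46],[0.3,304,-58,24,-0.53],[0.3,342,-65,28,-0.59],[0.3,380,-72,31,-0.655]]]}}

```text
time_s: 2.37
eef_pos: [0.4901, 0.1538, 0.2002]
eef_rot: [0.0, 0.694, 0.72, 0.0]
wrist_force: [0.9, -1.1, 1.1]
opening: 0.303
grasp_force: 0.0
```

```bash
cat >> h.py <<'E'
def lamp(n):
    p,d=camera(n); W=cloud(n,d); c=dock(W); Z=W[...,2]
    m=((c[...,0]>-400)&(c[...,0]<5)&(abs(c[...,1])<75)&(Z>.02)&(Z<.042)).astype(np.uint8)
    k,l,st,_=cv2.connectedComponentsWithStats(m)
    for i in range(1,k):
        if st[i,4]>150:
            r=rect(W[l==i]); print(n,"blob",st[i],"centre dock",np.round(dock(np.r_[r[0],0]/1000),1),"size",r[1],"ang off",round(float(r[2]+87.9),1))
    return p,W
E
python3 - <<'E'
from h import *
togo(-368,0,200)
for n in("side","scene","wrist"):
    p,W=lamp(n); cv2.imwrite(f"pics/{n}1.png",p); np.save(n+"1.npy",W)
E
```

```text
t 2.37 dock [-367.7    0.5] z 200.2 open 0.3 F [ 0.9 -1.1  1.1]
shift [ 0.3 -0.5  0.2] turn 0.001 tilt [-0.  0. -1.]
side blob [233 177  38  27 848] centre dock [-2.763e+02 -1.000e-01] size [ 70.8 100.3] ang off 3.9
scene blob [319 158  37  28 261] centre dock [ 0.2 -0.5] size [  9.6 115.2] ang off 90.0
scene blob [ 233  210   48   41 1210] centre dock [-2.78e+02  2.00e-01] size [ 72.8 101.3] ang off 3.0
wrist blob [183 143  32  16 316] centre dock [-393.2  -61. ] size [13.6 27.7] ang off 90.0
wrist blob [ 229  217   69   91 4905] centre dock [-275.     0.4] size [69.5 98.3] ang off 2.6
```

View pics/wrist1.png

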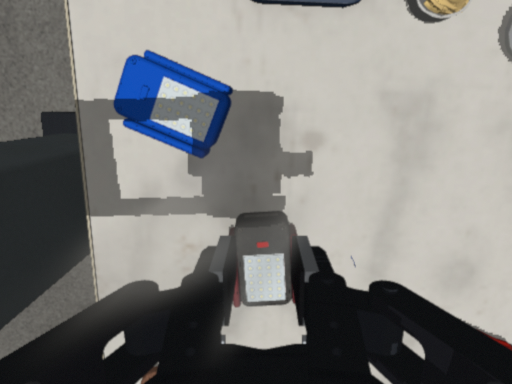

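The wrist view shows the dark lamp with its red switch at (262,244). Its back faces the tool and the blue look-alike is well clear at (175,105). I'll descend behind the lamp and start the push, which squares its back on the two fingertips.

Request:
{"api": "move_arm", "payload": {"series": [[[0.3,0,0,38,0],[0.3,0,0,76,0],[0.3,0,0,114,0],[0.3,0,0,150,0],[0.3,0,0,175,0],[0.3,-3,0,187,0],[0.3,-12,0,187,0],[0.3,-20,0,187,0],[0.3,-25,0,187,0],[0.3,-29,0,187,0]]]}}

```text
time_s: 3.35
eef_pos: [0.4922, 0.1214, 0.015]
eef_rot: [0.001, 0.696, 0.719, 0.001]
wrist_force: [0.6, 1.1, -0.3]
opening: 0.296
grasp_force: 0.4
```

Request:
{"api": "move_arm", "payload": {"series": [[[0.3,-2,0,0,0],[0.3,-4,0,0,0],[0.3,-6,0,0,0],[0.3,-8,0,0,0],[0.3,-10,0,0,0],[0.3,-12,0,0,0],[0.3,-14,0,0,0],[0.3,-17,0,0,0],[0.3,-20,0,0,0],[0.3,-23,0,0,0]]]}}

```text
time_s: 4.18
eef_pos: [0.4913, 0.0995, 0.0132]
eef_rot: [-0.0, 0.695, 0.719, -0.0]
wrist_force: [-0.6, 2.3, 2.5]
opening: 0.301
grasp_force: 1.2
```

```bash
python3 - <<'E'
from h import *
togo(-320,0,13)
for n in("side","scene"):
    p,W=lamp(n); cv2.imwrite(f"pics/{n}2.png",p); np.save(n+"2.npy",W)
for n in("side1","scene1"):
    W=np.load(n+".npy"); c=dock(W)
    for s in(1,-1):
        m=(c[...,0]>-180)&(c[...,0]<-8)&(abs(s*c[...,1]-52)<15)&(W[...,2]>.008)&(W[...,2]<.02)
        P=c[m]; f=np.polyfit(P[:,0],P[:,1],1); print(n,s,"lat@-85",round(np.polyval(f,-85),1),"slope",round(f[0],4),"x",P[:,0].min().round(1),P[:,0].max().round(1))
    m=(abs(c[...,1])<50)&(c[...,0]>-20)&(c[...,0]<40)&(W[...,2]>.03)&(W[...,2]<.042); print("block",np.percentile(c[m][:,0],[1,50,99]).round(1))
E
```

```text
t 4.18 dock [-313.4   -0.4] z 13.2 open 0.3 F [-0.6  2.3  2.5]
shift [6.6 0.4 0.2] turn -0.003 tilt [ 0. -0. -1.]
side blob [233 175  36  36 976] centre dock [-256.5   -4. ] size [ 70.6 109.5] ang off -0.2
scene blob [244 205  46  45 746] centre dock [-263.1   -2.9] size [ 72.1 120.7] ang off -0.6
side1 1 lat@-85 51.5 slope -0.0002 x -171.5 -23.8
side1 -1 lat@-85 -52.0 slope -0.0043 x -167.9 -13.1
block [ 1.  15.8 24.4]
scene1 1 lat@-85 51.3 slope -0.0027 x -170.4 -8.0
scene1 -1 lat@-85 -52.5 slope -0.0038 x -170.0 -8.3
block [-1.3  7.5 23.6]
```

Request:
{"api": "move_arm", "payload": {"series": [[[0.3,-3,0.1,0,0],[0.3,-7,0.4,0,0],[0.3,-11,0.7,0,0],[0.3,-15,1.0,0,0],[0.3,-19,1.3,0,0],[0.3,-23,1.5,0,0],[0.3,-27,1.8,0,0],[0.3,-31,2.0,0,0],[0.3,-34,2.2,0,0],[0.3,-36,2.3,0,0]]]}}

```text
time_s: 5.12
eef_pos: [0.4951, 0.0633, 0.0133]
eef_rot: [0.0, 0.695, 0.719, 0.0]
wrist_force: [0.9, 0.4, -0.3]
opening: 0.302
grasp_force: 0.4
```

```bash
cat >> h.py <<'E'
def lamp2(n):
    "lateral/heading from the bumpers' outer edges, ahead of the fingers; nose x"
    p,d=camera(n); W=cloud(n,d); c=dock(W); s=ctrl.get_obs(); x0=dock(s["eef_pos"])[0]+11
    m=(c[...,0]>x0+18)&(c[...,0]<x0+130)&(c[...,0]<-1)&(abs(c[...,1])<45)&(W[...,2]>.022)&(W[...,2]<.042); P=c[m]
    b=np.arange(x0+20,x0+95,4); e=[(x,np.percentile(P[abs(P[:,0]-x)<4][:,1],[2,98])) for x in b if (abs(P[:,0]-x)<4).sum()>25]
    x=np.array([i[0] for i in e]); lo=np.array([i[1][0] for i in e]); hi=np.array([i[1][1] for i in e])
    print(n,"width",np.median(hi-lo).round(1),"lat",np.median((hi+lo)/2).round(1),"slopes",np.polyfit(x,lo,1)[0].round(3),np.polyfit(x,hi,1)[0].round(3),"nose",np.percentile(P[:,0],99).round(1),"expected",round(x0+98,1))
    return p,W
E
python3 - <<'E'
from h import *
togo(-320,0,13)
for n in("side","scene"): p,W=lamp2(n); cv2.imwrite(f"pics/{n}3.png",p)
E
```

```text
t 5.12 dock [-277.1    2.1] z 13.3 open 0.3 F [ 0.9  0.4 -0.3]
shift [42.9 -2.2  0.3] turn -0.003 tilt [-0.  0. -1.]
side width 67.7 lat -1.8 slopes 0.006 0.008 nose -167.8 expected -167.9
scene width 66.4 lat -2.9 slopes 0.007 0.71 nose -168.9 expected -168.2
```

Request:
{"api": "move_arm", "payload": {"series": [[[0.3,-3,0.1,0,0],[0.3,-7,0.2,0,0],[0.3,-12,0.4,0,0],[0.3,-18,0.6,0,0],[0.3,-24,0.8,0,0],[0.3,-30,1.0,0,0],[0.3,-36,1.2,0,0],[0.3,-41,1.3,0,0],[0.3,-45,1.4,0,0],[0.3,-48,1.5,0,0]]]}}

```text
time_s: 6.05
eef_pos: [0.4982, 0.0153, 0.0134]
eef_rot: [0.0, 0.695, 0.719, 0.0]
wrist_force: [-0.2, 2.4, 1.6]
opening: 0.299
grasp_force: 1.2
```

```bash
python3 - <<'E'
from h import *
togo(-320,0,13)
for n in("side","scene"): p,W=lamp2(n); cv2.imwrite(f"pics/{n}4.png",p)
a=cv2.imread("pics/side4.png")[150:320,190:380]; cv2.imwrite("pics/c4.png",cv2.resize(a,None,fx=3.5,fy=3.5,interpolation=2)[:600])
E
```

```text
t 6.05 dock [-229.     3.5] z 13.4 open 0.3 F [-0.2  2.4  1.6]
shift [91.  -3.7  0.4] turn -0.003 tilt [ 0.  0. -1.]
side width 67.7 lat -0.6 slopes -0.005 -0.001 nose -119.5 expected -119.7
scene width 65.9 lat -1.6 slopes 0.02 0.662 nose -120.5 expected -119.9
```

View pics/c4.png

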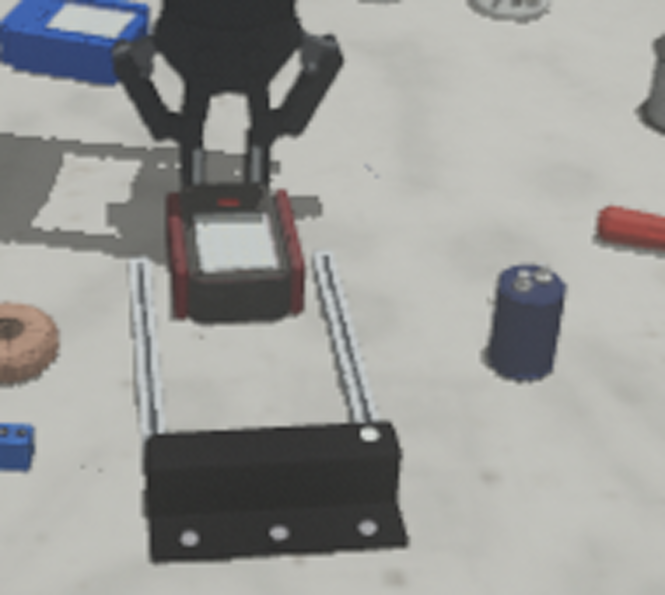

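The crop shows the lamp, nose at (238,310), centred and square between the rail ends at (137,262) and (322,255). I'll push on straight.

Request:
{"api": "move_arm", "payload": {"series": [[[0.3,-3,0,0,0],[0.3,-7,0,0,0],[0.3,-12,0,0,0],[0.3,-18,0,0,0],[0.3,-24,0,0,0],[0.3,-30,0,0,0],[0.3,-36,0,0,0],[0.3,-42,0,0,0],[0.3,-47,0,0,0],[0.3,-50,0,0,0]]]}}

```text
time_s: 6.98
eef_pos: [0.4998, -0.035, 0.0132]
eef_rot: [0.0, 0.695, 0.719, -0.0]
wrist_force: [0.4, 1.1, -0.2]
opening: 0.297
grasp_force: 0.4
```

```bash
python3 - <<'E'
from h import *
togo(-320,0,13)
for n in("side","scene"): p,W=lamp2(n)
E
```

```text
t 6.98 dock [-178.7    3.2] z 13.2 open 0.3 F [ 0.4  1.1 -0.2]
shift [141.3  -3.7   0.2] turn -0.003 tilt [-0. -0. -1.]
side width 67.8 lat -0.5 slopes -0.024 0.007 nose -69.6 expected -69.5
scene width 45.6 lat 3.5 slopes 0.941 0.863 nose -70.8 expected -69.8
```

Request:
{"api": "move_arm", "payload": {"series": [[[0.3,-3,0,0,0],[0.3,-7,0,0,0],[0.3,-12,0,0,0],[0.3,-18,0,0,0],[0.3,-24,0,0,0],[0.3,-30,0,0,0],[0.3,-36,0,0,0],[0.3,-42,0,0,0],[0.3,-47,0,0,0],[0.3,-50,0,0,0]]]}}

```text
time_s: 7.92
eef_pos: [0.5016, -0.085, 0.0133]
eef_rot: [0.0, 0.695, 0.719, -0.0]
wrist_force: [-0.5, 1.4, 0.2]
opening: 0.299
grasp_force: 0.8
```

Request:
{"api": "move_arm", "payload": {"series": [[[0.3,-1.5,0,0,0],[0.3,-3,0,0,0],[0.3,-4.5,0,0,0],[0.3,-6,0,0,0],[0.3,-7.5,0,0,0],[0.3,-9,0,0,0],[0.3,-10.5,0,0,0],[0.3,-12,0,0,0],[0.3,-13,0,0,0],[0.3,-14,0,0,0]]]}}

```text
time_s: 8.75
eef_pos: [0.502, -0.0982, 0.0133]
eef_rot: [-0.0, 0.695, 0.719, 0.0]
wrist_force: [0.6, 1.5, 1.3]
opening: 0.298
grasp_force: 0.8
```

```bash
python3 - <<'E'
from h import *
togo(-109,3,13)
p,W=lamp2("side"); cv2.imwrite("pics/side5.png",p)
E
```

```text
t 8.75 dock [-115.5    3.1] z 13.3 open 0.3 F [0.6 1.5 1.3]
shift [-6.5 -0.1  0.3] turn -0.003 tilt [ 0. -0. -1.]
side width 67.6 lat -0.4 slopes 0.001 0.01 nose -7.7 expected -6.3
```

Request:
{"api": "move_arm", "payload": {"series": [[[0.3,-0.6,0,0,0],[0.3,-1.2,0,0,0],[0.3,-1.8,0,0,0],[0.3,-2.4,0,0,0],[0.3,-3,0,0,0],[0.3,-3.6,0,0,0],[0.3,-4.2,0,0,0],[0.3,-4.8,0,0,0],[0.3,-5.4,0,0,0],[0.3,-6,0,0,0]]]}}

```text
time_s: 9.63
eef_pos: [0.5022, -0.1042, 0.0133]
eef_rot: [-0.0, 0.695, 0.719, 0.0]
wrist_force: [0.7, 1.4, 0.5]
opening: 0.302
grasp_force: 0.9
```

Request:
{"api": "move_arm", "payload": {"series": [[[0.3,-0.2,0,0,0],[0.3,-0.4,0,0,0],[0.3,-0.6,0,0,0],[0.3,-0.8,0,0,0],[0.3,-1,0,0,0],[0.3,-1.2,0,0,0],[0.3,-1.4,0,0,0],[0.3,-1.6,0,0,0],[0.3,-1.8,0,0,0],[0.3,-2,0,0,0]]]}}

```text
time_s: 10.47
eef_pos: [0.5022, -0.1044, 0.0133]
eef_rot: [-0.001, 0.695, 0.719, 0.001]
wrist_force: [0.7, 11.2, 5.0]
opening: 0.304
grasp_force: 5.6
```

The push force rose to 11 N and the tool stopped at dock x ≈ -109, so the nose is home. I'll back off straight and then rise.

Request:
{"api": "move_arm", "payload": {"series": [[[0.3,4,0,0,0],[0.3,10,0,0,0],[0.3,20,0,0,0],[0.3,30,0,0,0],[0.3,40,0,0,0],[0.3,40,0,-30,0],[0.3,40,0,-65,0],[0.3,40,0,-100,0],[0.3,60,0,-130,0],[0.3,80,0,-150,0]]]}}

```text
time_s: 11.3
eef_pos: [0.5008, -0.0259, 0.1668]
eef_rot: [0.002, 0.695, 0.719, 0.001]
wrist_force: [0.9, 0.1, 0.8]
opening: 0.301
grasp_force: 0.0
```

```bash
python3 - <<'E'
from h import *
togo(-109,3,13)
p,d=camera("side"); W=cloud("side",d); c=dock(W); Z=W[...,2]
m=(c[...,0]>-110)&(c[...,0]<-3)&(abs(c[...,1])<44)&(Z>.02)&(Z<.042)
r=rect(W[m]); print(dock(np.r_[r[0],0]/1000),r[1],r[2]+87.9)
cv2.imwrite("pics/c6.png",cv2.resize(p[150:320,180:380],None,fx=3.5,fy=3.5,interpolation=2))
E
```

```text
t 11.3 dock [-187.8    4.5] z 166.8 open 0.3 F [0.9 0.1 0.8]
shift [-78.5  -1.9 153.9] turn -0.004 tilt [-0.002  0.004 -1.   ]
[-5.08399135e+01 -5.93634706e-03] [70.7 93.1] -0.044952393
```

View pics/c6.png

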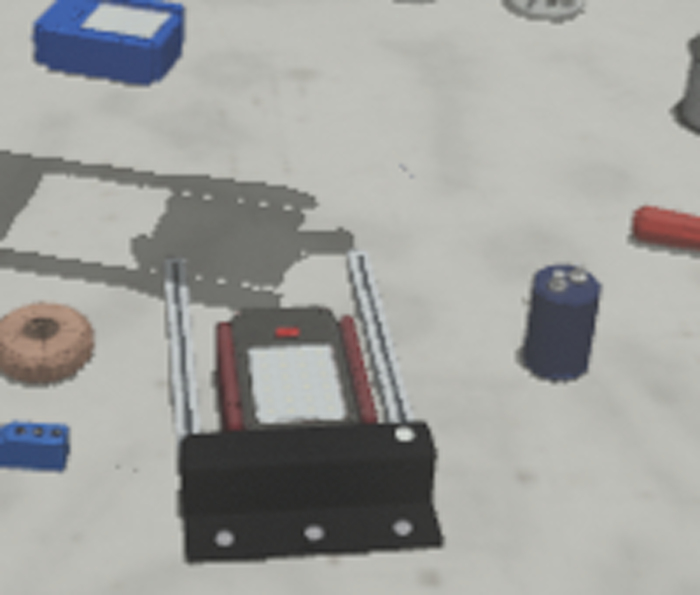

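The crop shows the lamp, with its label at (297,385), square and centred between the rails with its nose against the block edge at about (300,425). The loose parts haven't moved and the arm is clear, so I'm handing in.

```bash
python3 -c "
from bench import order
print(order.hand_in())"
```

```text
the job is handed in; nothing more can be done
None
```

I pushed the work lamp home against the contact block and handed the job in at about 11 s; by my last measurements it was centred to within 1 mm and square to within 0.1°, and no contact with the rails or loose parts showed (the judge's verdict wasn't reported back).

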